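# Set a bench strain viewer to crossed polars with the tint plate in

## Robot

A 6-joint arm with a two-finger parallel gripper is mounted at the origin on the work surface. World frame = base frame: x ahead of the robot, y to its left, z up, the work surface at z = 0. Lengths are in m, angles in rad, forces in N, time in s.
With the tool pointing down it reaches from about 0.25 to 0.725 m from the base axis. Payload 4 kg.
Tool frame: the origin (TCP) lies midway between the tips of the shut fingers; the grasp point (between the pads) lies 19 mm behind it; z points along the fingers, x is the direction in which the jaws open and shut, and the axes are right-handed (so a half turn about z gives the same grasp; the last joint's range is limited). The gripper opens to 85 mm and grips with 20 to 120 N. Pads are 22 mm wide; open, the fingers measure 114 mm over their backs; the gripper's body (76 mm by 85 mm) begins 54 mm behind the grasp point. The pads swing forward as they close: fully open they stand 13 mm farther back than shut.
Start: joints at [1.124, 0.241, 0.005, 1.335, 0, 1.571], TCP at [0.216, 0.451, 0.231] pointing down, gripper open.
Joint ranges: [-2.72, 2.72], [-1.05, 1.87], [-1.09, 1.28], [-1.99, 2.15], [-1.42, 1.44], [-3.14, 3.14]. Speed limits (rad/s): [2.79, 2.79, 3.14, 3.14, 3.14, 3.14].

## Interface

Orientations are given as a unit quaternion [x, y, z, w].
In Python, from workcell import bot, vision, ticket gives the robot as it stands.
- The arm moves only by the tool play_rows, never from a script. Its argument "deltas" is one flat list of numbers, 5 for each row, row after row: the opening, from 0 (shut) to 1 (fully open), then the shift along the tool's x, y, z in units of 60 mm (1.0 is 60 mm), then the turn about the tool's z in degrees. A call has 1 to 12 rows; each row shifts and turns the pose as measured when the row begins, along the tool's axes as they then stand; what a row does not reach is not made up. A row lasts 1/8 s, in which the tool goes at most 62.5 mm and 10.7 degrees, less where a joint would pass 70% of its speed; a pose out of reach is approached as far as the arm can. A call is refused whole if a number of a shift passes 1 or a number of a turn 10.7, either way. A call with a gripper value outside its range is refused whole. The fingers move at their own pace and stop on an object; the grip force is fixed at half the most. Time passes only in rows, so rows that do not move let the fingers close. It gives the time, the measured TCP pose, the force and the opening at its end, in the units of the state.
- bot.get_obs(): the state, without advancing time (a new reading comes with each control period).
- vision.camera(name): name is "scene" or "top" or "wrist"; returns a dict with "color" (400x640x3 uint8, blue, green, red), "intrinsics" (3x3 intrinsics, pixels), "rvec" (rotation vector, rad) and "tvec" (3), from world to camera coordinates, as OpenCV has them. Camera axes: x right, y down, z forward; pixel columns grow to the right and rows downward; lengths in m; the calibration is good to about 2 mm. A picture is of the moment at which its call begins. There is no depth.
- ticket.job_done(): hands the job in, once; it reports no verdict.
The state is a dict: "clock": time; "joint_pos": joint angles; "joint_vel": joint speeds; "tau": joint torques, N m; "eef_pos": TCP position; "tool_rot": TCP orientation; "ft_force": force on the tool from outside, world axes, zero at the start; "ft_torque": the same for the moment, N m; "grip_width": finger opening in m.
Only numpy, scipy, OpenCV 4.12 (cv2) and the standard library are available. Lean on these libraries where they do the work, as an engineer would, in place of code of your own. Each camera call takes 0.05 s, during which the arm holds its last target. There are 200 camera calls.

## Task

Get the strain viewer ready for the clear bracket that lies on its lamp window: push the tint-plate slider on the side of the head fully home, and push the analyser lever round its scale until the lever stands on the crossed mark, the one engraved with a plus sign. Only push these two, gently, with the fingers and without gripping them; nothing is to be picked up, and the bracket and everything else lying about must stay where it is. Either may be done first; finish clear of everything.

Things in the scene. Friction and masses are not known exactly. Their poses are not given: they have to be found in the camera images.
- viewer: Fixed bench strain viewer. Grey lamp housing 270 x 220 x 50 mm; over its round window a head 106-148 mm above the table, topped by a white scale plate (radius 98 mm) with a dark turning ring (radius 62, top at 161 mm). Origin: on the table under the ring's centre; z up, -x its front, +y the slider's side. Column at +x 128 mm, 188 mm high, the tallest fixed part. Over 30 N on any part of it fails.
- scale_centre (a point): Centre of the scale on the turning axis (vertical), at the height of the scale plate's top face, 148 mm above the table. Axes as the viewer's.
- crossed_mark (a point): Middle of the engraved plus sign (crossed mark), on the scale plate's top 89 mm from the turning axis, front-left: half-way between the viewer's -x and +y directions. The scale, a line every 5 degrees with longer ones every 15, spans 90 degrees from here to the parallel mark (an equals sign, front-right).
- lever_post (a point): Middle of the lever's finger post: upright black post 12 mm in diameter, 154-190 mm above the table, 122 mm from the turning axis, clear of the scale plate; this point is on its axis at 174 mm. An aluminium lever bar 8 mm wide (153-159 mm high) joins it radially to the ring, its middle line is the index. Outside the plate the space below the bar is free down to the lamp housing.
- analyser (a joint): Angle of the analyser lever, rad: 0 = on the parallel mark, growing clockwise seen from above (viewer's front-right to front-left), 1.571 = on the crossed mark. Range -0.2 to 1.9, starts between 0.05 and 0.75. Plain friction of 0.2 N m (1.6 N at the post); it stays where it is left.
- slider_end (a point): Middle of the outer face of the tint slider's end plate: upright black plate 44 mm wide, 36 mm high (108-144 mm above the table), 8 mm thick, facing the viewer's +y; this point is 126 mm above the table. Slides along the viewer's y only; fully home this face is 113 mm from the turning axis.
- tint_slider (a joint): How far the slider stands out, m: 0 = fully home (a hard stop), up to 0.05; starts between 0.025 and 0.045. Pushing it in takes about 2 N, and it stays where it is left.
- specimen_c (a point): Clear printed bracket 50 x 22 x 26 mm on the lamp window under the head; point 10 mm above its underside. Not to be touched.
- gear_c (a point): Small yellow printed gear, 37 mm across, 18 mm high, on the lamp housing's top at its front left corner; point at its centre. Leave alone.
- clip_c (a point): Small red printed cross-shaped clip 26 x 26 x 20 mm on the table in front of the viewer; point at its centre. Leave alone.
- stone_c (a point): Grey sanding stone 44 x 20 x 16 mm on the table in front of the viewer; point at its centre. Leave alone.
- marker_c (a point): White marker pen with blue cap, 135 mm long, 14 mm thick, on the table to the viewer's right (-y); point at its centre. Leave alone.
- tape_c (a point): Roll of white tape lying flat, 72 mm across, 25 mm high, on the table to the viewer's left (+y), below the slider; point at its centre. Leave alone.
- flask_c (a point): Small white bottle with red cap, 50 mm across, 105 mm high, to the viewer's right rear; point at its centre. Leave alone.
- bottle_c (a point): Tall white bottle with red cap, 68 mm across, 160 mm high, left of the viewer; point at its centre. Leave alone.
- file_c (a point): Flat file with wooden handle, 240 mm long, 20 mm high, lying on the table at the robot's front left; point inside its body. Leave alone.

How it is judged:
At the end, for the whole second after the job is handed in: The lever rests within 0.06 rad (3.4 degrees) of the crossed mark, the tint slider is within 3 mm of fully home, and every loose thing is within 20 mm of where it began (value of joint analyser between 1.511 and 1.631 rad and value of joint tint_slider below 0.003 m and velocity of joint analyser between -0.02 and 0.02 rad/s and distance of each of specimen_c, gear_c, clip_c, stone_c, marker_c, tape_c, flask_c, bottle_c, file_c from where it was at the start of the episode below 0.02 m); the robot touches nothing.
It fails at once if the clear bracket was moved or lifted (distance of specimen_c from where it was at the start of the episode above 0.02 m).
It fails at once if something lying about was moved, lifted or knocked over (distance of any of gear_c, clip_c, stone_c, marker_c, tape_c, flask_c, bottle_c, file_c from where it was at the start of the episode above 0.02 m).
It fails at once if the viewer was pressed or gripped with more than 30 N (contact force between any of the fingers, the arm and viewer above 30 N).
It also fails if it takes over 54 s, if anything falls off the work surface, if the arm or the gripper's body presses on something with over 40 N, if the wrist force passes 120 N, or if a joint passes its speed limit or range.

## Working session

There is one attempt and no reset: what is moved stays moved. The work goes in short steps, Python scripts to look and compute and a tool call to move; the robot and the scene stay as the last step left them, time stands still between calls to the robot, and variables do not carry over. Pictures are saved under pics/ and viewed, about 8 in all and at most 12, crops included, and the job is handed in when it is done.

Besides the shell and the picture viewer there is one more tool, called after "Emit:" in YAML: its name, and indented under it one key for each argument. play_rows: Moves the arm, as the interface text tells. Its arguments: {"type":"object","properties":{"deltas":{"type":"array"}},"required":["deltas"]}

```bash
mkdir -p pics; ls; cat > h.py <<'E'
import numpy as np, cv2
from workcell import bot, vision, ticket
def cam(n):
    c=vision.camera(n); R=cv2.Rodrigues(np.array(c["rvec"],float))[0]; t=np.array(c["tvec"],float).ravel()
    return c["color"],np.array(c["intrinsics"],float),R,t
def ray(px,z,K,R,t):
    d=R.T@np.linalg.solve(K,[px[0],px[1],1.]); o=-R.T@t
    return o+d*(z-o[2])/d[2]
def proj(P,K,R,t):
    q=K@(R@np.array(P,float)+t); return q[:2]/q[2]
E
python3 - <<'E'
from h import *
for n in("scene","top"):
    im,K,R,t=cam(n); cv2.imwrite(f"pics/{n}0.png",im); np.savez(f"{n}0.npz",K=K,R=R,t=t); print(n,-R.T@t,K[0,0])
o=bot.get_obs(); print(o)
E
```

```text
pics
scene [1.55303563 0.11011502 0.94214345] 471.3392193597525
top [0.39220769 0.07963527 1.01802189] 402.2861690189758
{'clock': 0.1, 'joint_pos': array([ 1.12398320e+00,  2.41305912e-01,  3.84452329e-03,  1.33521115e+00,
       -1.59896266e-05,  1.57078243e+00]), 'joint_vel': array([ 0.0009149 , -0.00090981,  0.00239002,  0.00170635,  0.00086166,
       -0.00015777]), 'tau': array([-7.14416074e-04, -3.73137510e+01,  2.53010523e+01,  1.08454502e-02,
       -5.96450172e-05, -4.28984421e-06]), 'eef_pos': array([0.21580193, 0.45039191, 0.23051233]), 'tool_rot': array([ 8.46191443e-01,  5.32878187e-01, -7.89562077e-04,  5.06649145e-04]), 'ft_force': array([0.70248658, 0.18025289, 0.11257678]), 'ft_torque': array([-0.05668714, -0.05831908, -0.0003962 ]), 'grip_width': 0.0856365482019441}
```

View pics/top0.png

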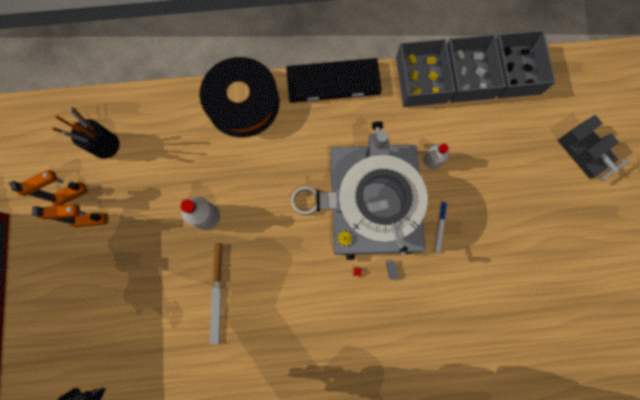

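View pics/scene0.png

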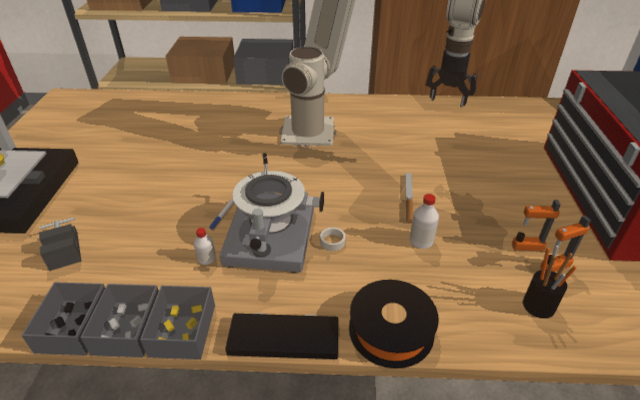

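The top view shows the viewer with its front towards the robot: plate centre near (383,198), lever post near (404,250), slider end near (318,201), gear (345,238), tape (305,200). The scene view shows the post at (265,158) and the slider plate at (321,201).

```bash
python3 - <<'E'
from h import *
im=cv2.imread("pics/top0.png"); c=np.load("top0.npz");K,R,t=c["K"],c["R"],c["t"]
hsv=cv2.cvtColor(im,cv2.COLOR_BGR2HSV)
m=((hsv[...,1]<45)&(hsv[...,2]>165)).astype(np.uint8)*255
m[:,:335]=0;m[:150]=0;m[245:]=0;m[:,432:]=0
n,l,s,ce=cv2.connectedComponentsWithStats(m); k=1+s[1:,4].argmax(); print(s[k],ce[k])
pts=np.argwhere(l==k)[:,::-1].astype(np.int32); h=cv2.convexHull(pts)
e=cv2.fitEllipse(h); mc=cv2.minEnclosingCircle(h.astype(np.float32)); print(e,mc)
print("ctr",ray(e[0],.148,K,R,t), "r px->m", e[1][0]/2/K[0,0]*(1.018-.148))
# housing corners by edges; save crop
x0,y0=280,130
cr=cv2.resize(im[y0:y0+150,x0:x0+170],None,fx=4.5,fy=4.0,interpolation=cv2.INTER_CUBIC)
cr=cv2.resize(im[y0:y0+150,x0:x0+170],None,fx=4,fy=4,interpolation=cv2.INTER_CUBIC)
cv2.imwrite("pics/topcrop.png",cr)
E
```

```text
[ 340  156   87   71 1762] [377.78887628 185.44097616]
((382.9332275390625, 197.62783813476562), (82.75052642822266, 86.57597351074219), 110.01026153564453) ((383.2916564941406, 197.1458282470703), 43.33384704589844)
ctr [ 0.56006875 -0.06973769  0.148     ] r px->m 0.08947978272297724
```

View pics/topcrop.png

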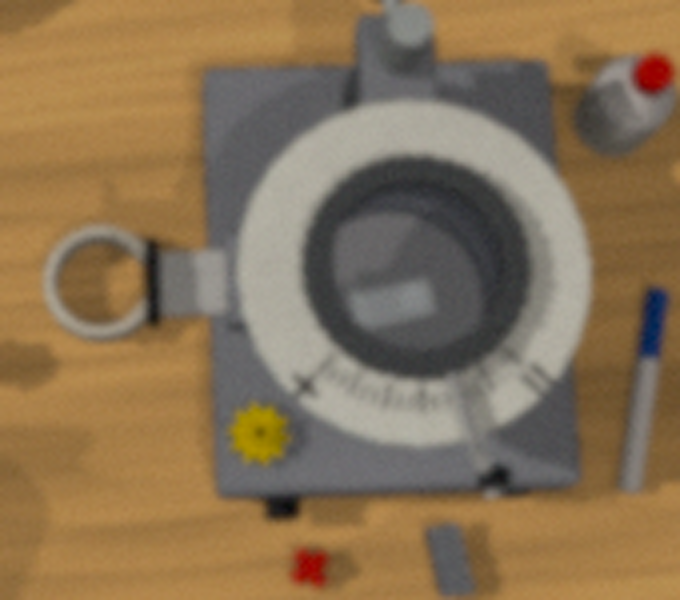

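The crop shows the plus at crop (304,386), the equals at (540,378), the lever post's top near (492,474), and the slider end plate at (152,283) with y from 240 to 324. The plate spans x 240–592 and y 98–445.

```bash
python3 - <<'E'
from h import *
c=np.load("top0.npz");K,R,t=c["K"],c["R"],c["t"]
f=lambda u,v,z:ray((280+u/4-.4,130+v/4-.4),z,K,R,t)
C=f(416,271.5,.148);P=f(304,386,.148);E=f(540,378,.148);L=f(492,474,.185);S=f(150,283,.144)
for n,p in zip("CPELS",(C,P,E,L,S)):
    d=p-C;print(n,p.round(4),"r",np.hypot(d[0],d[1]).round(4),"ang",np.degrees(np.arctan2(d[1],d[0])).round(1))
for q in ((205,70),(545,64),(580,484),(217,494)): print("corner",f(*q,.05).round(4))
print("col",f(410,25,.188)); 
for n,q,z in(("gear",(260,433),.068),("bottle",None,.16)):
  if q: print(n,f(*q,z))
print("bottlecap",ray((188,207),.16,K,R,t))
E
```

```text
C [ 0.5603 -0.0712  0.148 ] r 0.0 ang 0.0
P [ 0.503  -0.0024  0.148 ] r 0.0895 ang 129.7
E [ 0.4948 -0.1309  0.148 ] r 0.0886 ang -137.7
L [ 0.4435 -0.0902  0.185 ] r 0.1183 ang -170.8
S [0.569  0.0756 0.144 ] r 0.1471 ang 86.6
corner [0.7211 0.0276 0.05  ]
corner [ 0.704  -0.1864  0.05  ]
corner [ 0.4407 -0.1693  0.05  ]
corner [0.456  0.0475 0.05  ]
col [ 0.68880478 -0.0785947   0.188     ]
gear [0.48799329 0.0191056  0.068     ]
bottlecap [0.57854959 0.35567522 0.16      ]
```

```bash
cat >> h.py <<'E'
from scipy.spatial.transform import Rotation as Ro
def state():
    o=bot.get_obs(); Rm=Ro.from_quat(o["tool_rot"]).as_matrix(); return np.array(o["eef_pos"]),Rm
def plan(wps,start=None):
    """wps: list of (xyz, yaw of tool x deg, rows); prints rows"""
    p,Rm=state() if start is None else start
    yaw=np.degrees(np.arctan2(Rm[1,0],Rm[0,0])); out=[]
    for q,y,n in wps:
        q=np.array(q); d=(q-p)/n; dy=(y-yaw)/n
        for i in range(n):
            a=np.radians(yaw); X=np.array([np.cos(a),np.sin(a),0]); Y=np.array([np.sin(a),-np.cos(a),0])
            out+=[0,*np.round([d@X/.06,d@Y/.06,-d[2]/.06],3),round(-dy,2)]; yaw+=dy
        p=q;yaw=y
        print([float(v) for v in out]); out=[]
C=np.array([.5603,-.0712]); VY=-4.2
def pol(r,deg,z): a=np.radians(deg); return [C[0]+r*np.cos(a),C[1]+r*np.sin(a),z]
E
python3 - <<'E'
from h import *
plan([(pol(.19,85.8,.231),VY,11)])
E
```

```text
[0.0, -0.219, 0.707, -0.001, 6.24, 0.0, -0.141, 0.727, -0.001, 6.24, 0.0, -0.061, 0.738, -0.001, 6.24, 0.0, 0.019, 0.74, -0.001, 6.24, 0.0, 0.1, 0.734, -0.001, 6.24, 0.0, 0.179, 0.718, -0.001, 6.24, 0.0, 0.256, 0.695, -0.001, 6.24, 0.0, 0.33, 0.663, -0.001, 6.24, 0.0, 0.4, 0.623, -0.001, 6.24, 0.0, 0.465, 0.576, -0.001, 6.24, 0.0, 0.525, 0.522, -0.001, 6.24]
```

Emit:
play_rows:
  deltas: [0,-0.22,0.71,0,6.2,0,-0.14,0.73,0,6.2,0,-0.06,0.74,0,6.2,0,0.02,0.74,0,6.2,0,0.1,0.73,0,6.2,0,0.18,0.72,0,6.2,0,0.26,0.7,0,6.2,0,0.33,0.66,0,6.2,0,0.4,0.62,0,6.2,0,0.46,0.58,0,6.2,0,0.52,0.52,0,6.2]

```text
clock: 1.48
eef_pos: [0.5771, 0.1048, 0.2248]
tool_rot: [0.999, -0.049, -0.005, 0.003]
ft_force: [0.4, 1.4, 1.0]
grip_width: 0.0003
```

```bash
python3 - <<'E'
from h import *
p,Rm=state(); print(p,Rm.round(3).tolist())
plan([(pol(.183,85.8,.18),VY,4),(pol(.18,85.8,.12),VY,4)])
im,K,R,t=cam("wrist"); cv2.imwrite("pics/w1.png",im); np.savez("w1.npz",K=K,R=R,t=t)
E
```

```text
[0.57705732 0.10482978 0.22478715] [[0.995, -0.098, -0.009], [-0.098, -0.995, -0.006], [-0.009, 0.007, -1.0]]
[0.0, -0.017, -0.025, 0.187, -0.35, 0.0, -0.016, -0.026, 0.187, -0.35, 0.0, -0.016, -0.026, 0.187, -0.35, 0.0, -0.016, -0.026, 0.187, -0.35]
[0.0, -0.0, 0.013, 0.25, -0.0, 0.0, -0.0, 0.013, 0.25, -0.0, 0.0, -0.0, 0.013, 0.25, -0.0, 0.0, -0.0, 0.013, 0.25, -0.0]
```

View pics/w1.png

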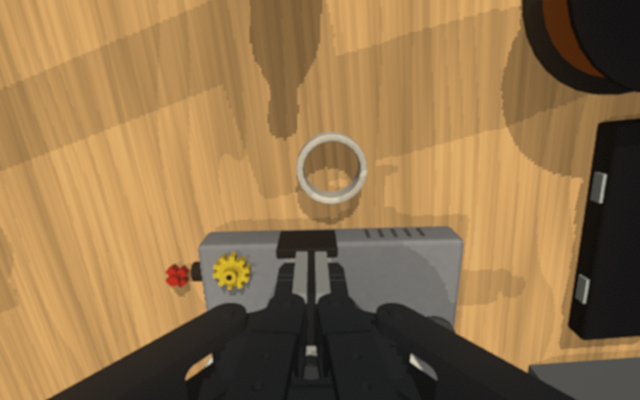

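The wrist view shows the slider end plate as the black block at columns 278–336, rows 232–258, in line with the shut fingers (about column 311). The gear and clip are untouched at the left.

```bash
python3 - <<'E'
from h import *
c=np.load("w1.npz");K,R,t=c["K"],c["R"],c["t"]
print("cam",-R.T@t)
for v,z in((258,.144),(232,.108)): print(z,ray((278,v),z,K,R,t),ray((336,v),z,K,R,t))
for r in (.139,.147,.155):
  print(r,[proj(pol(r,85.8,z),K,R,t).round(0) for z in(.144,.108)])
print(pol(.19,85.8,0))
E
```

```text
cam [0.58545207 0.1820949  0.36768683]
0.144 [0.54907582 0.0725177  0.144     ] [0.59023705 0.06861605 0.144     ]
0.108 [0.54618038 0.0779262  0.108     ] [0.59278677 0.07347221 0.108     ]
0.139 [array([309., 262.]), array([309., 241.])]
0.147 [array([308., 252.]), array([309., 232.])]
0.155 [array([308., 241.]), array([309., 223.])]
[np.float64(0.5742152574542501), np.float64(0.11828975067264703), 0]
```

Emit:
play_rows:
  deltas: [0,-0.02,-0.06,0.19,-0.3,0,-0.02,-0.04,0.19,-0.3,0,-0.02,-0.02,0.19,-0.3,0,-0.02,-0.02,0.2,-0.3,0,0,0,0.25,0,0,0,0,0.25,0,0,0,0,0.25,0,0,0,0,0.22,0,0,0,0,0,0]

```text
clock: 2.65
eef_pos: [0.5716, 0.1105, 0.1094]
tool_rot: [0.999, -0.039, -0.007, 0.005]
ft_force: [-0.3, -0.5, 0.1]
grip_width: 0.0001
```

```bash
python3 - <<'E'
from h import *
p,Rm=state(); print(p,np.degrees(np.arctan2(Rm[1,0],Rm[0,0])),Rm[:,2])
plan([(pol(.145,85.8,.12),VY,6)])
E
```

```text
[0.57155221 0.11051544 0.10937888] -4.5187650014154634 [-0.01363112 -0.00988613 -0.99985822]
[0.0, 0.006, 0.103, -0.03, -0.05, 0.0, 0.006, 0.103, -0.03, -0.05, 0.0, 0.006, 0.103, -0.03, -0.05, 0.0, 0.006, 0.103, -0.03, -0.05, 0.0, 0.006, 0.103, -0.03, -0.05, 0.0, 0.006, 0.103, -0.03, -0.05]
```

Emit:
play_rows:
  deltas: [0,0,0.1,-0.08,0,0,0,0.1,-0.05,0,0,0,0.08,0,0,0,0,0.08,0,0,0,0,0.08,0,0]

```text
clock: 3.28
eef_pos: [0.5712, 0.0832, 0.1202]
tool_rot: [0.999, -0.039, -0.004, 0.004]
ft_force: [1.1, 2.2, -1.8]
grip_width: 0.0
```

Emit:
play_rows:
  deltas: [0,0,0.08,0,0,0,0,0.08,0,0,0,0,0.08,0,0]

```text
clock: 3.65
eef_pos: [0.5702, 0.0687, 0.1202]
tool_rot: [0.999, -0.039, -0.004, 0.003]
ft_force: [1.3, 2.4, -1.0]
grip_width: 0.0001
```

Emit:
play_rows:
  deltas: [0,0,0.07,0,0,0,0,0.07,0,0,0,0,0.05,0,0]

```text
clock: 4.03
eef_pos: [0.5694, 0.0565, 0.1203]
tool_rot: [0.999, -0.039, -0.004, 0.003]
ft_force: [1.0, 2.2, -0.7]
grip_width: 0.0
```

Emit:
play_rows:
  deltas: [0,0,0.04,0,0,0,0,0.04,0,0]

```text
clock: 4.28
eef_pos: [0.5691, 0.0532, 0.1203]
tool_rot: [0.999, -0.039, -0.004, 0.001]
ft_force: [1.5, 10.5, -2.2]
grip_width: 0.0002
```

The force rose to 10.5 N at the expected stop, so the slider is home. I'll back off and rise.

Emit:
play_rows:
  deltas: [0,0,-0.2,0,0,0,0,-0.4,0,0,0,0,-0.2,-0.4,0,0,0,0,-0.8,0,0,0,0,-0.6,0,0,0,0,0,0]

```text
clock: 5.03
eef_pos: [0.5725, 0.102, 0.2305]
tool_rot: [0.999, -0.039, -0.006, 0.006]
ft_force: [-0.0, -0.6, -0.3]
grip_width: -0.0
```

```bash
python3 - <<'E'
from h import *
p,Rm=state(); print(p)
im,K,R,t=cam("top"); cr=cv2.resize(im[130:280,280:450],None,fx=4,fy=4,interpolation=cv2.INTER_CUBIC); cv2.imwrite("pics/top1.png",cr)
# go round front, above post (z .235), to the -y side: 45 mm short of post tangentially
po=np.array(pol(.122,-170.8,.235)); a=np.radians(-80.8); s=po+.045*np.array([np.cos(a),np.sin(a),0]); print(po,s)
plan([([.45,.05,.235],2,5),(s,9.2,4),(s-[0,0,.065],9.2,3)])
E
```

```text
[0.57254406 0.1019613  0.23049192]
[ 0.43986938 -0.0907055   0.235     ] [ 0.44706403 -0.13512664  0.235     ]
[0.0, -0.391, 0.204, -0.021, -1.3, 0.0, -0.395, 0.195, -0.021, -1.3, 0.0, -0.399, 0.186, -0.021, -1.3, 0.0, -0.404, 0.177, -0.021, -1.3, 0.0, -0.407, 0.168, -0.021, -1.3]
[0.0, -0.039, 0.77, -0.0, -1.8, 0.0, -0.063, 0.769, -0.0, -1.8, 0.0, -0.087, 0.766, -0.0, -1.8, 0.0, -0.111, 0.763, -0.0, -1.8]
[0.0, 0.0, 0.0, 0.361, -0.0, 0.0, 0.0, 0.0, 0.361, -0.0, 0.0, 0.0, 0.0, 0.361, -0.0]
```

Emit:
play_rows:
  deltas: [0,-0.39,0.2,-0.1,-1.3,0,-0.4,0.2,-0.05,-1.3,0,-0.4,0.19,0,-1.3,0,-0.4,0.18,0,-1.3,0,-0.41,0.17,0,-1.3,0,-0.04,0.77,0,-1.8,0,-0.06,0.77,0,-1.8,0,-0.09,0.77,0,-1.8,0,-0.11,0.76,0,-1.8,0,0,0,0,0]

```text
clock: 6.32
eef_pos: [0.4341, -0.1433, 0.2279]
tool_rot: [0.996, 0.085, -0.024, 0.008]
ft_force: [-0.3, 0.4, -0.4]
grip_width: 0.0004
```

```bash
python3 - <<'E'
from h import *
p,Rm=state(); print(p)
im,K,R,t=cam("top"); cr=cv2.resize(im[130:280,280:450],None,fx=4,fy=4,interpolation=cv2.INTER_CUBIC); cv2.imwrite("pics/top2.png",cr)
po=np.array(pol(.122,-170.8,.17)); a=np.radians(-80.8); s=po+.035*np.array([np.cos(a),np.sin(a),0])
plan([(s+[.0016,-.01,0],9.2,4),(s,9.2,2)])
E
```

```text
[ 0.43409948 -0.14330097  0.22791771]
[0.0, 0.059, -0.018, 0.241, 0.17, 0.0, 0.059, -0.018, 0.241, 0.17, 0.0, 0.059, -0.018, 0.241, 0.17, 0.0, 0.059, -0.018, 0.241, 0.17]
[0.0, 0.0, -0.084, -0.0, -0.0, 0.0, 0.0, -0.084, -0.0, -0.0]
```

View pics/top2.png

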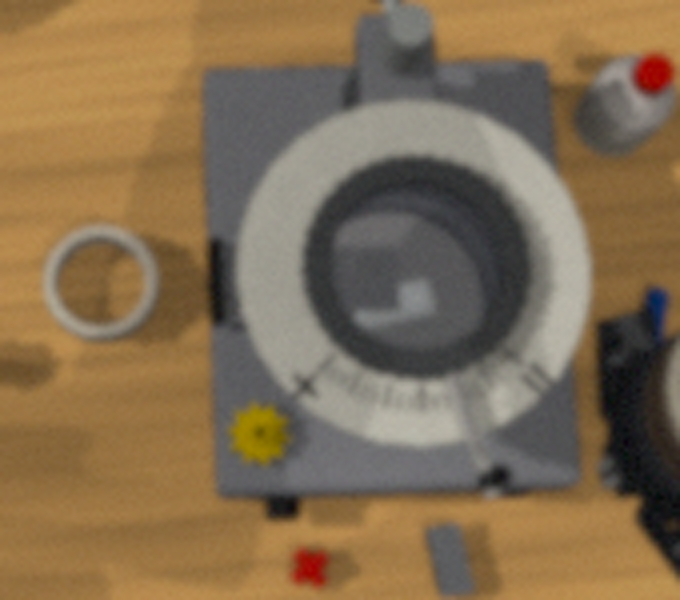

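The slider plate now stands at crop x≈213 (home), the lever is unchanged with its post at (490,475), and the gear, clip, stone and tape are where they were. Next I'll lower the fingers beside the post.

Emit:
play_rows:
  deltas: [0,0.06,-0.02,0.24,0,0,0.06,-0.02,0.24,0,0,0.06,-0.02,0.2,0,0,0.03,0,0.15,0,0,0,0,0,0]

```text
clock: 7.0
eef_pos: [0.4423, -0.1326, 0.171]
tool_rot: [0.996, 0.089, -0.027, 0.006]
ft_force: [1.5, -0.3, -0.1]
grip_width: -0.0003
```

```bash
cat > rel.py <<'E'
from h import *
p,Rm=state(); d=p[:2]-C; print(p,"r",np.hypot(*d),"ang",np.degrees(np.arctan2(d[1],d[0])),"yaw",np.degrees(np.arctan2(Rm[1,0],Rm[0,0])),Rm[:,2].round(3))
E
python3 rel.py
```

```text
[ 0.44231033 -0.13258625  0.17103861] r 0.133003134505378 ang -152.5134832311962 yaw 10.236393903450185 [-0.052 -0.018 -0.998]
```

```bash
cat > arc.py <<'E'
from h import *
import sys
def pose(phi,off=.0175,z=.171):
    p=np.array(pol(.122,phi,z)); a=np.radians(phi+90); return p+off*np.array([np.cos(a),np.sin(a),0]),phi-180
a,b,n=float(sys.argv[1]),float(sys.argv[2]),int(sys.argv[3])
plan([(*pose(f),1) for f in np.linspace(a,b,n)])
E
python3 arc.py 189.2 165.2 7
```

```text
[0.0, 0.079, -0.403, 0.001, 1.04]
[0.0, -0.015, -0.143, -0.0, 4.0]
[0.0, -0.015, -0.143, -0.0, 4.0]
[0.0, -0.015, -0.143, -0.0, 4.0]
[0.0, -0.015, -0.143, -0.0, 4.0]
[0.0, -0.015, -0.143, -0.0, 4.0]
[0.0, -0.015, -0.143, -0.0, 4.0]
```

Emit:
play_rows:
  deltas: [0,0.03,-0.13,0,0.5,0,0.03,-0.13,0,0.5,0,0.02,-0.13,0,0,0,-0.01,-0.14,0,4,0,-0.01,-0.14,0,4,0,-0.01,-0.14,0,4]

```text
clock: 7.75
eef_pos: [0.4388, -0.0827, 0.1719]
tool_rot: [0.999, -0.029, -0.025, 0.012]
ft_force: [0.5, -1.5, -0.8]
grip_width: -0.0
```

```bash
python3 rel.py; python3 arc.py 170 150 6
```

```text
[ 0.43882608 -0.08268105  0.17187546] r 0.12201527512342318 ang -174.60075395466373 yaw -3.3106885463221527 [-0.051 -0.023 -0.998]
[0.0, -0.043, -0.255, 0.015, 6.69]
[0.0, -0.015, -0.143, -0.0, 4.0]
[0.0, -0.015, -0.143, -0.0, 4.0]
[0.0, -0.015, -0.143, -0.0, 4.0]
[0.0, -0.015, -0.143, -0.0, 4.0]
[0.0, -0.015, -0.143, -0.0, 4.0]
```

Emit:
play_rows:
  deltas: [0,-0.02,-0.15,0,4,0,-0.02,-0.15,0,4,0,-0.02,-0.15,0,4,0,-0.02,-0.15,0,4,0,-0.02,-0.15,0,4,0,-0.02,-0.15,0,4]

```text
clock: 8.5
eef_pos: [0.4455, -0.0284, 0.1723]
tool_rot: [0.97, -0.243, -0.018, 0.021]
ft_force: [0.3, -1.9, -0.2]
grip_width: -0.0001
```

```bash
python3 rel.py; python3 arc.py 150 138 4
```

```text
[ 0.44553821 -0.02844516  0.1722894 ] r 0.12246732121027229 ang 159.5669773357451 yaw -28.199030116801463 [-0.046 -0.032 -0.998]
[0.0, -0.019, -0.048, 0.021, 1.8]
[0.0, -0.015, -0.143, -0.0, 4.0]
[0.0, -0.015, -0.143, -0.0, 4.0]
[0.0, -0.015, -0.143, -0.0, 4.0]
```

Emit:
play_rows:
  deltas: [0,-0.02,-0.14,0,4,0,-0.02,-0.14,0,4,0,-0.02,-0.12,0,3.5,0,-0.01,-0.05,0,1.5,0,0,0,0,0]

```text
clock: 9.12
eef_pos: [0.4573, -0.003, 0.1726]
tool_rot: [0.935, -0.355, -0.013, 0.025]
ft_force: [0.1, -1.4, 0.0]
grip_width: 0.0001
```

```bash
python3 rel.py; python3 - <<'E'
from h import *
ims=[]
for n in("top","scene"):
    im,K,R,t=cam(n); cv2.imwrite(f"pics/{n}3.png",im); np.savez(f"{n}3.npz",K=K,R=R,t=t)
    u,v=proj([.49,0,.16],K,R,t).astype(int); cr=im[v-50:v+50,u-50:u+50]; ims.append(cv2.resize(cr,(400,400),interpolation=cv2.INTER_CUBIC)); print(n,u-50,v-50)
cv2.imwrite("pics/c3.png",np.hstack(ims))
E
```

```text
[ 0.45734374 -0.00296179  0.17255655] r 0.12351698116235035 ang 146.46404518478667 yaw -41.56892469683803 [-0.042 -0.037 -0.998]
top 305 181
scene 246 122
```

View pics/c3.png

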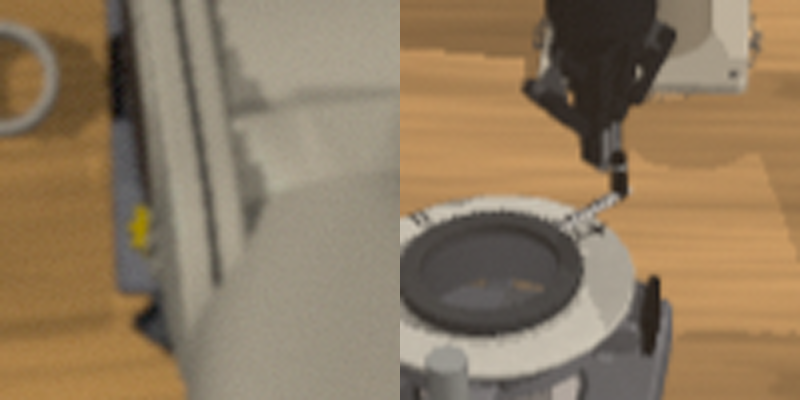

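In the scene crop (right half), the fingers bear on the post at about (620,178), and the bar runs just short of the plus sign near (600,228). The arm hides the top view.

```bash
python3 - <<'E'
from h import *
c=np.load("scene3.npz");K,R,t=c["K"],c["R"],c["t"]
f=lambda u,v,z:ray((246+(u-400)/4-.4,122+v/4-.4),z,K,R,t)
for n,p in(("post top",f(620,155,.190)),("post bot",f(621,194,.154)),("plus",f(598,229,.148)),("eq",f(420,217,.148))):
    d=p[:2]-C; print(n,p,np.hypot(*d),np.degrees(np.arctan2(d[1],d[0])))
E
python3 arc.py 134.8 130.8 2
```

```text
post top [0.47145224 0.01213655 0.19      ] 0.12181504214504646 136.83327763204113
post bot [0.46803848 0.01163899 0.154     ] 0.12399389888744453 138.08023760046322
plus [ 0.50197352 -0.00221148  0.148     ] 0.09034043816412819 130.21291685850693
eq [ 0.49293523 -0.12875488  0.148     ] 0.08860348063779624 -139.49020095967947
[0.0, -0.009, -0.126, 0.026, 3.62]
[0.0, -0.015, -0.143, -0.0, 4.0]
```

Emit:
play_rows:
  deltas: [0,-0.01,-0.09,0,2.5,0,-0.01,-0.08,0,2,0,-0.01,-0.04,0,1,0,0,0,0,0]

```text
clock: 9.72
eef_pos: [0.464, 0.0066, 0.1724]
tool_rot: [0.916, -0.401, -0.012, 0.026]
ft_force: [-0.5, 0.3, 0.4]
grip_width: -0.0001
```

```bash
python3 rel.py; python3 - <<'E'
from h import *
im,K,R,t=cam("scene"); np.savez("scene4.npz",K=K,R=R,t=t)
cv2.imwrite("pics/c4.png",cv2.resize(im[150:190,270:330],None,fx=12,fy=12,interpolation=cv2.INTER_CUBIC))
E
```

```text
[0.46403026 0.006611   0.17238823] r 0.12378374246123414 ang 141.05276774055207 yaw -47.2426052203061 [-0.043 -0.038 -0.998]
```

View pics/c4.png

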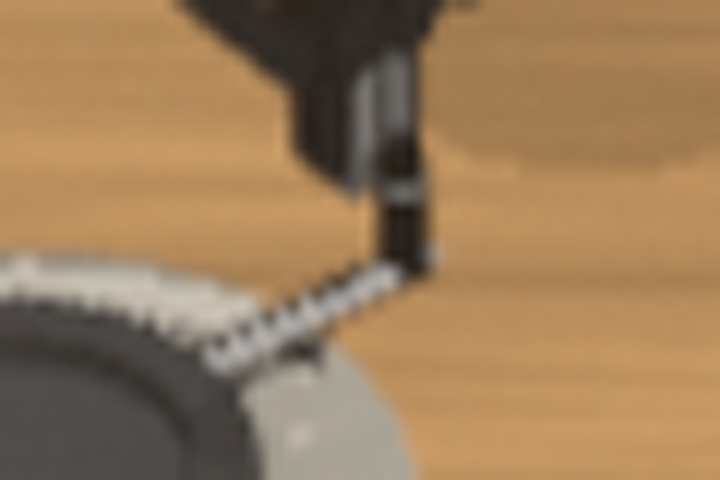

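The bar now nearly covers the plus (only its lower arm shows, at (300,352)), with the post base at (405,268). About 2° remain.

Emit:
play_rows:
  deltas: [0,0,-0.05,0,1,0,0,-0.04,0,1,0,0,0,0,0]

```text
clock: 10.15
eef_pos: [0.4675, 0.0105, 0.172]
tool_rot: [0.908, -0.417, -0.012, 0.026]
ft_force: [-0.3, -1.0, 0.5]
grip_width: 0.0004
```

```bash
python3 rel.py; python3 - <<'E'
from h import *
c=np.load("scene4.npz");K,R,t=c["K"],c["R"],c["t"]
f=lambda u,v,z:ray((270+u/12-.46,150+v/12-.46),z,K,R,t)
for p in(f(403,140,.19),f(405,268,.154)):
    d=p[:2]-C; print(p,np.hypot(*d),np.degrees(np.arctan2(d[1],d[0])))
E
```

```text
[0.46747132 0.01047209 0.17202511] r 0.12364260871134329 ang 138.65819022376616 yaw -49.35801673285229 [-0.044 -0.037 -0.998]
[0.47533287 0.01945254 0.19      ] 0.12424691980357523 133.1457885972846
[0.47628407 0.01914868 0.154     ] 0.12337569043149581 132.91998812937834
```

Emit:
play_rows:
  deltas: [0,0,0.15,0,0,0,0,0.4,0,0,0,0,0.4,-0.3,0,0,0,0,-0.8,0,0,0,0,-0.5,0,0,0,0,0,0]

```text
clock: 10.9
eef_pos: [0.4252, -0.0247, 0.2725]
tool_rot: [0.908, -0.417, -0.013, 0.026]
ft_force: [-0.3, -0.3, -0.4]
grip_width: 0.0001
```

```bash
python3 rel.py; python3 - <<'E'
from h import *
plan([([.30,.38,.25],0,10)])
E
```

```text
[ 0.42520667 -0.02473803  0.27250783] r 0.14285979908435606 ang 161.02062476330823 yaw -49.35860558859904 [-0.045 -0.036 -0.998]
[0.0, -0.648, -0.281, 0.038, -4.94, 0.0, -0.621, -0.336, 0.038, -4.94, 0.0, -0.59, -0.388, 0.038, -4.94, 0.0, -0.554, -0.437, 0.038, -4.94, 0.0, -0.515, -0.483, 0.038, -4.94, 0.0, -0.471, -0.526, 0.038, -4.94, 0.0, -0.424, -0.564, 0.038, -4.94, 0.0, -0.374, -0.599, 0.038, -4.94, 0.0, -0.321, -0.629, 0.038, -4.94, 0.0, -0.266, -0.654, 0.038, -4.94]
```

Emit:
play_rows:
  deltas: [0,-0.65,-0.28,0,-5,0,-0.62,-0.34,0,-5,0,-0.59,-0.39,0,-5,0,-0.55,-0.44,0,-5,0,-0.51,-0.48,0,-5,0,-0.47,-0.53,0,-5,0,-0.42,-0.56,0,-5,0,-0.37,-0.6,0,-5,0,-0.32,-0.63,0,-5,0,0,0,0,0]

```text
clock: 12.15
eef_pos: [0.3005, 0.3445, 0.2504]
tool_rot: [0.999, -0.027, -0.028, 0.022]
ft_force: [0.0, 0.1, 0.1]
grip_width: -0.0002
```

```bash
python3 rel.py; python3 - <<'E'
from h import *
im,K,R,t=cam("top"); a=im[130:280,280:450]; s,*_=cam("scene")
cv2.imwrite("pics/top5.png",im); cv2.imwrite("pics/c5.png",np.hstack([cv2.resize(a,(510,450),interpolation=cv2.INTER_CUBIC),cv2.resize(s[150:250,250:314],(288,450),interpolation=cv2.INTER_CUBIC)]))
a0=cv2.imread("pics/top0.png"); hs=lambda i:cv2.cvtColor(i,cv2.COLOR_BGR2HSV)
def cen(i,lo,hi,b): 
    x0,y0,x1,y1=b; m=cv2.inRange(hs(i)[y0:y1,x0:x1],lo,hi); M=cv2.moments(m,True); return (round(M["m10"]/M["m00"]+x0,1),round(M["m01"]/M["m00"]+y0,1),M["m00"])
for n,lo,hi,b in(("gear",(22,150,90),(32,255,255),(335,228,356,248)),("clip",(0,180,100),(8,255,255),(345,260,370,285)),("pen",(105,120,60),(130,255,255),(430,195,455,230)),("flask",(0,180,100),(8,255,255),(430,135,460,160)),("bottle",(0,180,80),(8,255,255),(170,190,225,230))): print(n,cen(a0,lo,hi,b),cen(im,lo,hi,b))
E
```

```text
[0.30047163 0.3444744  0.25042108] r 0.49019994669121086 ang 122.00854172597207 yaw -3.1242255669653995 [-0.058 -0.043 -0.997]
gear (344.4, 238.0, 154.0) (343.9, 239.0, 114.0)
clip (357.0, 271.4, 62.0) (357.1, 271.6, 61.0)
pen (442.8, 210.2, 52.0) (442.8, 210.4, 55.0)
flask (443.2, 147.7, 60.0) (443.0, 147.7, 60.0)
bottle (186.9, 205.3, 139.0) (186.9, 205.4, 145.0)
```

View pics/c5.png

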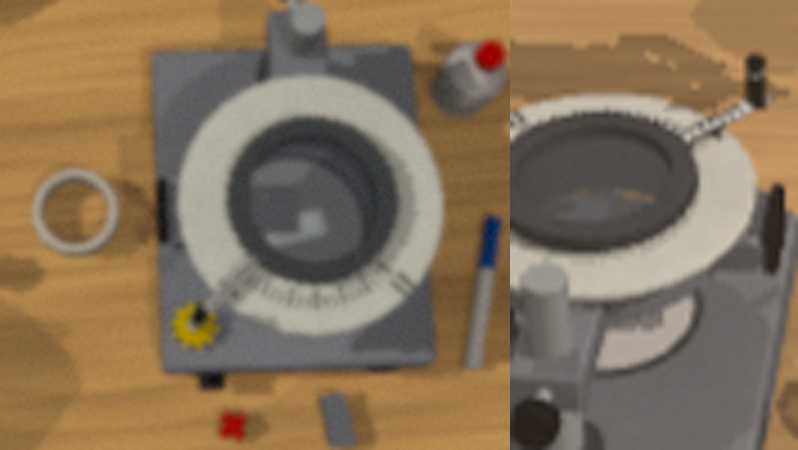

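The final view shows the bar over the plus (arms showing on both sides in the scene crop), the post top at (199,315), the slider plate at x≈157–167, and nothing displaced.

```bash
python3 - <<'E'
from h import *
c=np.load("top0.npz");K,R,t=c["K"],c["R"],c["t"]
f=lambda u,v,z:ray((280+u/3-.33,130+v/3-.33),z,K,R,t)
for n,p in(("post",f(199,315,.188)),("slider",f(157,210,.144))):
    d=p[:2]-C; print(n,p,np.hypot(*d),np.degrees(np.arctan2(d[1],d[0])))
# slider face in original picture/now: columns of dark pixels
i=cv2.cvtColor(cv2.imread("pics/top5.png"),cv2.COLOR_BGR2GRAY)
print(i[192:208,328:342].mean(0).round(0))
# dark post-top pixels
b=cv2.imread("pics/top5.png").max(2)[225:245,335:356]; ys,xs=np.where(b<55); print(xs.mean()+335,ys.mean()+225,len(xs))
p=ray((xs.mean()+335,ys.mean()+225),.185,K,R,t); d=p[:2]-C; print(np.hypot(*d),np.degrees(np.arctan2(d[1],d[0])))
E
```

```text
post [0.48215685 0.023147   0.188     ] 0.12250595083091403 129.63334364117046
slider [0.56730887 0.04253864 0.144     ] 0.11395438667228494 86.47374584784703
[ 93.  94.  91.  77.  51.  31.  27.  44.  60.  74.  93. 125. 154. 169.]
346.0 234.8 10
0.12234058319828144 129.66295828947796
```

```bash
python3 -c "
from workcell import ticket
print(ticket.job_done())"
```

```text
the job is handed in; nothing more can be done
None
```

I pushed the tint slider home and the analyser lever onto the crossed mark with the shut fingers, then backed clear and handed the job in at about 12 s. Handing in reports no verdict, so these are my own last checks:

- **Slider:** it met its stop at about 10 N. In the last picture its face measures 114 mm from the axis, against 113 mm for fully home, which is within the measuring error.
- **Lever:** the post measures 129.6° from the top view. From the last push I had worked out 130.6°. The plus sign measures 129.7° and 130.2° in two views, and 130.8° worked out from the viewer's outline. The lever is therefore about 1° off at most, within the 3.4° allowed.
- **Loose things:** the clip, pen, flask and bottle are within 0.3 pixel of where they began. The gear's centre reads 1 pixel off, only because the lever now partly covers it. The tape, stone and bracket look unmoved, though I judged those by eye only. I did not check the file.
- **Forces:** sensed forces during the lever push stayed at about 2 N, and the slider stop was the highest I saw. These were read only at the end of each move.

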